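Put the decorating station's bottle, jars and shaker back in the graded caddy

ROBOT

A 6-joint arm with a two-finger parallel gripper is mounted at the origin on a cart in front of the work surface, level with it; the furniture and walls round the work are solid. World frame = base frame: x ahead of the robot, y to its left, z up, the work surface at z = 0. Lengths are in m, angles in rad, forces in N, time in s.
With the tool pointing down it reaches from about 0.3 to 0.775 m from the base axis. Payload 14.6 kg.
Tool frame: the origin (TCP) lies at the very end of the fingers, on their centre line; the grasp point (between the pads) lies 19 mm behind it; z points along the fingers, y is the line along which they close (so a half turn about z gives the same grasp; the last joint's range is limited). The gripper opens to 94 mm and grips with 3 to 60 N. Pads are 16 mm wide; open, the fingers measure 119 mm over their backs; the gripper's body (75 mm by 177 mm) begins 78 mm behind the grasp point.
Start: joints at [-1.39, 0.3, 1.521, -0, 1.321, -0.067], TCP at [0.135, -0.533, 0.205] pointing down, gripper open.
Joint ranges: [-3.03, 3.03], [-0.79, 2.21], [0.23, 2.52], [-1.04, 4.18], [0, 3.07], [-2.55, 2.55]. Speed limits (rad/s): [2.22, 2.22, 2.57, 3.14, 3.14, 3.14].

INTERFACE

Orientations are given as [roll, pitch, yaw] about the fixed x, y, z axes, in that order (R = Rz(yaw) Ry(pitch) Rx(roll)).
In Python, from station import status, vision, order, silhouettes gives the robot as it stands. The module is installed in compiled form; this text tells all that it offers.
- The arm moves only by the shell command python3 -m pendant 'ROWS' [FORCE]. ROWS is JSON, one flat list of numbers, 7 for each row, row after row: the shift along the tool's x, y, z in units of 500 mm (1.0 is 500 mm), then the turn, a rotation vector about the tool's x, y, z in units of 90 degrees (1.0 is 90 degrees), then the opening, from -1 (shut) to 1 (fully open). A call has 1 to 12 rows; each row is the pose to reach, as a shift and turn from the pose commanded when the call began, along the tool's axes at that moment; what a row does not reach only later rows make up. A row lasts 1/10 s, in which the tool goes at most 50 mm and 8.59 degrees, less where a joint would pass 70% of its speed; a pose out of reach is approached as far as the arm can. A call with a number of a shift or a turn outside -1 to 1 is refused whole. A call with a gripper value outside its range is refused whole. The fingers move at their own pace and stop on an object; FORCE is the grip in N (left out, the last holds). Time passes only in rows, so rows that repeat a pose let the fingers close. It gives the time, the measured TCP pose, the force, the opening and the grip force at its end, in the units of the state.
- status.get_obs(): the state, without advancing time (a new reading comes with each control period).
- vision.camera(name): name is "scene" or "top"; returns a dict with "pixels" (400x640x3 uint8, red, green, blue), "K" (3x3 intrinsics, pixels), "R" (3x3) and "t" (3): a world point X has camera coordinates R X + t. Camera axes: x right, y down, z forward; pixel columns grow to the right and rows downward; lengths in m; the calibration is good to about 2 mm. A picture is of the moment at which its call begins. There is no depth.
- order.hand_in(): hands the job in; it is judged then, once.
Trained networks look in a picture, given as the dict that the camera call returned (one of the last four; its "shot" number tells which), for a name from the list of things; names that differ only in an ending like _2 or _b are one class to them, and where a whole thing is asked for, a point or a joint stands for the part that bears it (a point fixed in the world has none). Each returns a list of dicts, best first, with "score" (0 to 1); they miss things now and then, are a little off and sometimes report something else, mostly with a low value. They report only what shows in the picture. A call takes as long as a camera call.
- silhouettes(target, picture): "region" (400x640 bool, what is visible of it) and "extent" ([left, top, right, bottom] in pixels, round what is visible of it).
The state is a dict: "time_s": time; "qpos": joint angles; "joint_vel": joint speeds; "tau": joint torques, N m; "ee_pos": TCP position; "eef_rot": TCP orientation; "force": force on the tool from outside, world axes, zero at the start; "moment": the same for the moment, N m; "grip_width": finger opening in m; "grip_force": force on a finger pad.
Only numpy, scipy, OpenCV 4.12 (cv2) and the standard library are available. Lean on these libraries where they do the work, as an engineer would, in place of code of your own. Each camera call takes 0.05 s, during which the arm holds its last target. There are 200 camera calls.

TASK

Clear the red disc: put the drop bottle, the two sprinkle jars and the sugar shaker back into the wooden caddy in order of girth, slimmest in the narrowest well and broadest in the widest, so that each stands upright and fully down on the cork of the well that fits it. Do not tip any of them over, and leave the spice jar and the white tub standing where they are.

Things in the scene. Friction and masses are not known exactly. Their poses are not given: they have to be found in the camera images.
- drop_bottle: Drop bottle of food colour, small, red with a white pointed cap, 31 mm wide and 70 mm tall; the straight body reaches 40 mm up, above it shoulder and cap narrow. Its origin is the centre of its underside, z up along its axis. It starts upright on a red silicone disc 6 mm thick that lies on the table. 
- small_jar: Small clear round jar of white sprinkles with a flat blue lid, 45 mm wide over body and lid, 60 mm tall. Its origin is the centre of its underside, z up along its axis. It starts upright on a red silicone disc 6 mm thick that lies on the table. 
- tall_jar: Tall clear round jar of pink sprinkles with a flat yellow lid, 57 mm wide over body and lid, 90 mm tall. Its origin is the centre of its underside, z up along its axis. It starts upright on a red silicone disc 6 mm thick that lies on the table. 
- shaker: Round steel sugar shaker with a perforated top, 64 mm wide body, 67 mm over its lid (upper 19 mm), 77 mm tall; the lid is firmly on. Its origin is the centre of its underside, z up along its axis. It starts upright on a red silicone disc 6 mm thick that lies on the table. 
- pad_1: The caddy: one heavy fixed beech block 292 x 96 mm, top 28 mm above the table, lying any way round, with four round wells in a straight row, 16 mm deep, mouths bevelled 4 mm. Round cork pad on the floor of the narrowest well (39 mm wide, at one end of the caddy's row); origin at the centre of the pad's top, 12 mm above the table; x runs along the row to the wider wells, z up.
- pad_2: Well centres along the row are 58, 71 and 82 mm apart, from the narrowest well on. Round cork pad on the floor of the second narrowest well (53 mm wide, second in the row); origin at the centre of the pad's top, 12 mm above the table; x runs along the row to the wider wells, z up.
- pad_3: Round cork pad on the floor of the second widest well (65 mm wide, third in the row); origin at the centre of the pad's top, 12 mm above the table; x runs along the row to the wider wells, z up.
- pad_4: Round cork pad on the floor of the widest well (75 mm wide, at the other end of the row); origin at the centre of the pad's top, 12 mm above the table; x runs along the row to the wider wells, z up.
- spice_jar: Bystander, loose: spice jar with a red lid, 47 mm wide, 97 mm tall, on the table beyond the work; origin at the centre of its underside.
- lidded_tub: Bystander, loose: white tub with a blue snap lid, 74 mm wide, 58 mm tall, on the table in front of the work; origin at the centre of its underside.

How it is judged:
At the end, for the whole second after the job is handed in: Drop bottle on pad_1, small jar on pad_2, tall jar on pad_3, shaker on pad_4: each with its underside less than 4 mm above its pad, its axis within 9 mm of the pad's centre, within 0.1 rad of upright, released and at rest (horizontal distance between drop_bottle and pad_1 below 0.009 m and z of drop_bottle in the frame of pad_1 below 0.004 m and angle between each of drop_bottle, small_jar, tall_jar, shaker's own z axis and vertical below 0.1 rad and linear speed of each of drop_bottle, small_jar, tall_jar, shaker below 0.02 m/s and angular speed of each of drop_bottle, small_jar, tall_jar, shaker below 0.2 rad/s and horizontal distance between small_jar and pad_2 below 0.009 m and z of small_jar in the frame of pad_2 below 0.004 m and horizontal distance between tall_jar and pad_3 below 0.009 m and z of tall_jar in the frame of pad_3 below 0.004 m and horizontal distance between shaker and pad_4 below 0.009 m and z of shaker in the frame of pad_4 below 0.004 m); the robot touches nothing.
It fails at once if the spice jar is pushed from its place (more than 20 mm) or knocked over (distance of spice_jar from where it was at the start of the episode above 0.02 m or angle between spice_jar's own z axis and vertical above 0.3 rad).
It fails at once if the white tub is pushed from its place (more than 20 mm) or knocked over (distance of lidded_tub from where it was at the start of the episode above 0.02 m or angle between lidded_tub's own z axis and vertical above 0.3 rad).
It fails at once if the bottle, a jar or the shaker is tipped over (angle between any of drop_bottle, small_jar, tall_jar, shaker's own z axis and vertical above 0.9 rad).
It also fails if it takes over 112 s, if anything falls off the work surface, if the arm or the gripper's body presses on something with over 40 N, if the wrist force passes 120 N, or if a joint passes its speed limit or range.

## Working session

There is one attempt and no reset: what is moved stays moved. The work goes in short steps, Python scripts to look and compute and a shell command to move; the robot and the scene stay as the last step left them, time stands still between calls to the robot, and variables do not carry over. Pictures are saved under pics/ and viewed, at most 14 in all, crops included, and the job is handed in when it is done.

```bash
mkdir -p pics; ls; python3 - <<'E'
from station import status, vision, silhouettes
import cv2, numpy as np
print(status.get_obs())
for n in ("scene","top"):
    p=vision.camera(n); cv2.imwrite(f"pics/{n}0.png",p["pixels"][:,:,::-1])
    print(n,p["K"],p["R"],p["t"], -p["R"].T@p["t"])
    for o in ("drop_bottle","small_jar","tall_jar","shaker","pad_1","spice_jar","lidded_tub"):
        print(o,[(round(d["score"],2),d["extent"],int(d["region"].sum())) for d in silhouettes(o,p)][:5])
E
```

```text
pics
{'time_s': 0.0, 'qpos': array([-1.38962253e+00,  3.00485992e-01,  1.52157468e+00,  1.47840736e-05,
        1.32074427e+00, -6.66177446e-02]), 'joint_vel': array([ 0.00130308, -0.00167352,  0.00251405,  0.0005927 ,  0.00230724,
        0.00019674]), 'tau': array([ 2.57805994e-03, -5.31800795e+01, -3.52732444e+01,  7.09005701e-02,
        2.44830572e-02, -1.25249289e-04]), 'ee_pos': array([ 0.13483722, -0.53293465,  0.20488088]), 'eef_rot': array([-3.14038401e+00, -9.49881089e-05,  2.47787815e-01]), 'force': array([0.59961717, 0.37109681, 0.36651958]), 'moment': array([-0.00231369, -0.01069822, -0.03193406]), 'grip_force': 0.0, 'grip_width': 0.0939141127214202}
scene [[368.66087332   0.         317.49941613]
 [  0.         368.66087332 200.27011547]
 [  0.           0.           1.        ]] [[-0.79884572 -0.60149493  0.00702564]
 [-0.27246256  0.35139558 -0.8957038 ]
 [ 0.53629252 -0.71744337 -0.44459571]] [0.5510432 0.1384689 0.7313948] [0.08568453 0.80752668 0.44533068]
drop_bottle [(0.59, [319.1, 169.8, 329.8, 186.8], 114)]
small_jar [(0.87, [314.2, 180.1, 330.0, 209.8], 425)]
[... 717 characters left out ...]
394887e-02 -1.45405271e-03 -9.96238669e-01]] [0.20550536 0.52947427 0.89090513] [0.45366741 0.1979258  0.9334338 ]
drop_bottle []
small_jar [(0.72, [343.3, 159.6, 366.1, 190.5], 396)]
tall_jar [(0.91, [406.4, 172.2, 439.9, 199.2], 754), (0.28, [323.8, 268.6, 357.9, 303.1], 948)]
shaker [(0.83, [360.7, 195.6, 400.7, 229.9], 799), (0.27, [293.8, 93.7, 314.5, 128.7], 613)]
pad_1 [(0.95, [239.4, 193.2, 261.1, 214.9], 361), (0.94, [275.8, 242.2, 310.6, 269.4], 794), (0.91, [256.9, 214.9, 283.3, 242.1], 586), (0.7, [228.0, 177.7, 241.4, 192.3], 192), (0.56, [294.7, 94.0, 316.7, 125.2], 631)]
spice_jar [(0.87, [295.7, 96.3, 317.5, 128.1], 618)]
lidded_tub [(0.71, [323.2, 270.8, 359.8, 304.0], 990)]
```

```bash
python3 - <<'E'
import cv2
for n,(x0,y0,x1,y1) in (("scene",(220,130,460,280)),("top",(210,80,450,310))):
    im=cv2.imread(f"pics/{n}0.png")[y0:y1,x0:x1]
    f=min(800/(x1-x0),600/(y1-y0)); f=int(f*2)/2
    cv2.imwrite(f"pics/{n}0c.png",cv2.resize(im,None,fx=f,fy=f,interpolation=cv2.INTER_CUBIC)); print(n,f)
E
```

```text
scene 3.0
top 2.5
```

View pics/scene0c.png

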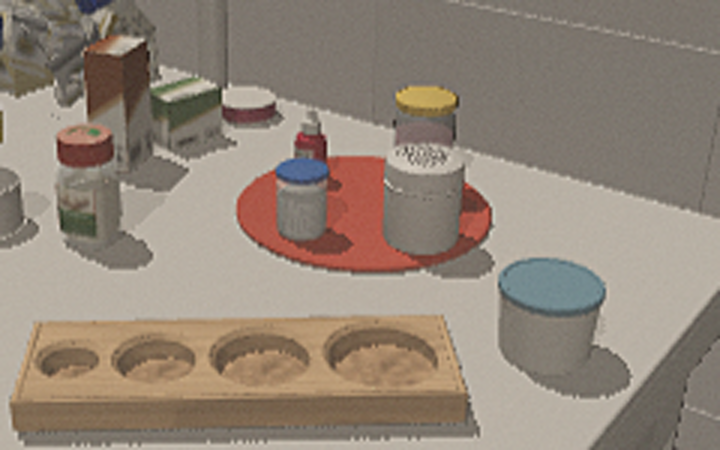

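View pics/top0c.png

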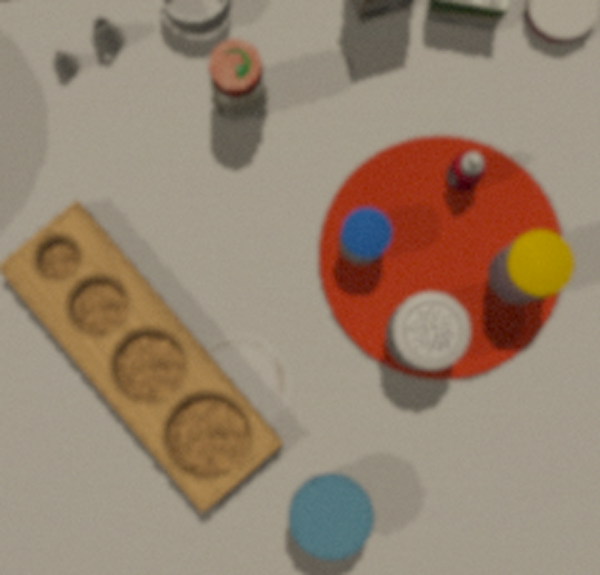

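View pics/top0.png

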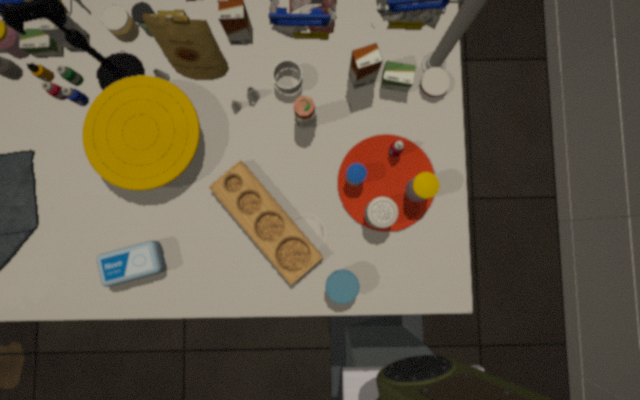

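The top view shows the caddy running from its narrow well at about (233,183) to its wide one at (293,254). On the disc are the bottle (398,148), blue lid (356,174), yellow lid (425,186) and shaker (382,212). The spice jar is at (305,108) and the tub at (342,288). Next I'll turn these into positions.

```bash
cat > h.py <<'E'
import numpy as np, cv2
from scipy.optimize import minimize
def cam(p): return [np.array(p[k]) for k in("K","R","t")]
def proj(p,X):
    K,R,t=cam(p); c=np.atleast_2d(X)@R.T+t; u=c@K.T; return u[:,:2]/u[:,2:]
def ray(p,uv,z):
    K,R,t=cam(p); d=R.T@np.linalg.inv(K)@np.array([uv[0],uv[1],1]); o=-R.T@t
    return (o+d*(z-o[2])/d[2])[:2]
def cyl(x,y,parts):  # parts: (r,z0,z1)
    a=np.linspace(0,2*np.pi,40)
    return np.vstack([np.c_[x+r*np.cos(a),y+r*np.sin(a),np.full(40,z)] for r,z0,z1 in parts for z in(z0,z1)])
def hullmask(p,X,s=4):
    m=np.zeros((400*s,640*s),np.uint8); h=cv2.convexHull((proj(p,X)+.5).astype(np.float32))
    cv2.fillConvexPoly(m,np.round(h*s*16).astype(int),1,shift=4); return cv2.resize(m.astype(np.float32),(640,400),interpolation=cv2.INTER_AREA)
def fit(p,mask,parts,x0):
    M=mask.astype(np.float32)
    f=lambda v:np.abs(hullmask(p,cyl(v[0],v[1],parts))-M).sum()
    r=minimize(f,x0,method="Nelder-Mead",options=dict(initial_simplex=np.array(x0)+[[0,0],[.01,0],[0,.01]],xatol=2e-4))
    return r.x,r.fun/M.sum()
Z=.006
DIM=dict(drop_bottle=[(.0155,Z,.04+Z),(.003,.07+Z,.07+Z)],small_jar=[(.0225,Z,Z+.06)],tall_jar=[(.0285,Z,Z+.09)],
 shaker=[(.032,Z,Z+.058),(.0335,Z+.058,Z+.077)],spice_jar=[(.0235,0,.097)],lidded_tub=[(.037,0,.058)])
E
python3 - <<'E'
from h import *
from station import vision, silhouettes
top=vision.camera("top"); sc=vision.camera("scene")
init=dict(drop_bottle=(398,151),small_jar=(356,174),tall_jar=(422,186),shaker=(381,213),spice_jar=(305,108),lidded_tub=(342,288))
for o,uv in init.items():
    x0=ray(top,uv,.05)
    for n,p in(("top",top),("scene",sc)):
        e=proj(p,[*x0,.05])[0]
        best=min(silhouettes(o,p),key=lambda d:np.hypot(*(np.array(d["extent"]).reshape(2,2).mean(0)-e)),default=None)
        if best is None: print(o,n,"none",x0); continue
        r,c=fit(p,best["region"],DIM[o],x0); print(o,n,x0.round(3),r.round(4),round(c,2),round(best["score"],2))
# lids by colour, top view
hsv=cv2.cvtColor(top["pixels"],cv2.COLOR_RGB2HSV)
for o,lo,hi,z,b in(("small_jar",(100,120,60),(125,255,255),.066,(340,155,372,190)),("tall_jar",(20,120,60),(35,255,255),.096,(405,165,445,205)),):
    m=cv2.inRange(hsv,lo,hi); k=np.zeros_like(m); k[b[1]:b[3],b[0]:b[2]]=1; m*=k
    ys,xs=np.nonzero(m); uv=(xs.mean(),ys.mean()); q=ray(top,uv,z); print("lid",o,q.round(4),"diam",2*np.sqrt(len(xs)/np.pi)/401.4*(.9334-z))
# bottle: cap tip and red body colours
print("tip",ray(top,(399,145),.076))
# caddy wells: floor pads and block
ws=[]
for d in silhouettes("pad_1",top)[:5]:
    ys,xs=np.nonzero(d["region"]); print("pad",round(d["score"],2),ray(top,(xs.mean(),ys.mean()),.012).round(4),"ext",ray(top,np.array(d["extent"]).reshape(2,2).mean(0),.012).round(4))
m=cv2.inRange(hsv,(8,60,60),(28,255,255)); k=np.zeros_like(m); k[155:290,205:328]=1; m*=k
m=cv2.morphologyEx(m,cv2.MORPH_CLOSE,np.ones((7,7))); m=cv2.morphologyEx(m,cv2.MORPH_OPEN,np.ones((5,5)))
n,l,s,c=cv2.connectedComponentsWithStats(m); i=1+s[1:,4].argmax()
cnt=cv2.findContours((l==i).astype(np.uint8),0,1)[0][0][:,0]
W=np.array([ray(top,q,.028) for q in cnt]).astype(np.float32)
r=cv2.minAreaRect(W); print("block",r, "corners",cv2.boxPoints(r).round(4).tolist())
E
```

```text
drop_bottle top [0.64  0.027] [0.6526 0.0267] 0.08 0.57
drop_bottle scene [0.64  0.027] [ 60.7935 -71.4264] 1.0 0.36
small_jar top [0.589 0.122] [0.5919 0.1226] 0.11 0.91
small_jar scene [0.589 0.122] [0.5896 0.123 ] 0.09 0.96
tall_jar top [ 0.56  -0.024] [ 0.5589 -0.0219] 0.05 0.82
tall_jar scene none [ 0.55998656 -0.02396658]
shaker top [0.502 0.069] [0.5032 0.0722] 0.06 0.86
shaker scene [0.502 0.069] [0.5015 0.0712] 0.07 0.61
spice_jar top [0.741 0.233] [0.7307 0.2345] 0.07 0.72
spice_jar scene [0.741 0.233] [0.7305 0.2349] 0.1 0.91
lidded_tub top [0.34  0.158] [0.3458 0.1589] 0.08 0.73
lidded_tub scene [0.34  0.158] [0.3458 0.1555] 0.13 0.61
lid small_jar [0.5889 0.1229] diam 0.03969355951405019
lid tall_jar [ 0.5565 -0.0201] diam 0.05615220060299062
tip [0.6472591  0.02905115]
pad 0.9 [0.4796 0.3191] ext [0.4744 0.3176]
pad 0.77 [0.5783 0.402 ] ext [0.5743 0.3989]
pad 0.73 [0.5334 0.3646] ext [0.5307 0.3646]
pad 0.7 [0.4154 0.2671] ext [0.4091 0.2664]
block ((0.48780855536460876, 0.3268566131591797), (0.29603108763694763, 0.10034928470849991), 39.49110412597656) corners [[0.3416999876499176, 0.27140000462532043], [0.40549999475479126, 0.1940000057220459], [0.633899986743927, 0.3822999894618988], [0.5701000094413757, 0.45969998836517334]]
```

```bash
cat >> h.py <<'E'
def box(x,y,a):
    c,s=np.cos(a),np.sin(a)
    return np.array([[x+c*u-s*v,y+s*u+c*v,z] for u in(-.146,.146) for v in(-.048,.048) for z in(0,.028)])
D=np.array([0,58,71,82]).cumsum()/1e3
E
python3 - <<'E'
from h import *
from station import vision, silhouettes
ps={n:vision.camera(n) for n in("top","scene")}
for n,p in ps.items():
    px=p["pixels"]; hsv=cv2.cvtColor(px,cv2.COLOR_RGB2HSV)
    E=hullmask(p,box(.4878,.3269,.689))>0; near=cv2.dilate(E.astype(np.uint8),np.ones((9,9)))
    m=((hsv[...,1]>75)&(hsv[...,0]>5)&(hsv[...,0]<30)&(near>0)).astype(np.uint8)
    m=cv2.morphologyEx(m,cv2.MORPH_OPEN,np.ones((3,3)))
    c=max(cv2.findContours(m,0,1)[0],key=cv2.contourArea); M=np.zeros_like(m); cv2.drawContours(M,[c],-1,1,-1)
    M=M.astype(np.float32)
    f=lambda v:np.abs(hullmask(p,box(*v))-M).sum()
    x0=np.array([.4878,.3269,.689]); r=minimize(f,x0,method="Nelder-Mead",options=dict(initial_simplex=x0+np.vstack([np.zeros(3),np.diag([.01,.01,.05])]),xatol=1e-4))
    print(n,r.x.round(4),f(r.x)/M.sum())
    x,y,a=r.x; d=np.array([np.cos(a),np.sin(a)]); print([(np.array([x,y])+d*(.1145-q)).round(4).tolist() for q in D])
    # overlay
    o=cv2.resize(px[:,:,::-1],None,fx=4,fy=4,interpolation=cv2.INTER_CUBIC)
    L=lambda X:np.round((proj(p,X)+.5)*4).astype(np.int32)
    cv2.polylines(o,[cv2.convexHull(L(box(x,y,a)))],1,(255,0,0))
    for q,w in zip(D,(39,53,65,75)):
        cx,cy=np.array([x,y])+d*(.1145-q)
        cv2.polylines(o,[L(cyl(cx,cy,[(w/2e3+.004,.028,.028)]))],1,(0,255,0)); cv2.polylines(o,[L(cyl(cx,cy,[(w/2e3,.012,.012)]))],1,(255,0,255))
    for k,v in dict(drop_bottle=(.6526,.0267),small_jar=(.5905,.1228),tall_jar=(.558,-.021),shaker=(.5023,.0717)).items():
        for pr in DIM[k]:
            X=cyl(*v,[pr]); cv2.polylines(o,[L(X[:40])],1,(255,255,0)); cv2.polylines(o,[L(X[40:])],1,(0,255,0))
    (x0,y0,x1,y1)=(220,130,420,280) if n=="scene" else (215,130,445,280)
    o=o[y0*4:y1*4,x0*4:x1*4]; o=cv2.resize(o,None,fx=min(1,800/o.shape[1]),fy=min(1,800/o.shape[1])); cv2.imwrite(f"pics/{n}1.png",o)
E
```

```text
top [0.4875 0.3279 0.6916] 0.016805604
[[0.5757, 0.4009], [0.5311, 0.3639], [0.4764, 0.3186], [0.4132, 0.2663]]
scene [0.4919 0.3236 0.6891] 0.07905788
[[0.5803, 0.3964], [0.5355, 0.3596], [0.4807, 0.3144], [0.4174, 0.2623]]
```

View pics/top1.png

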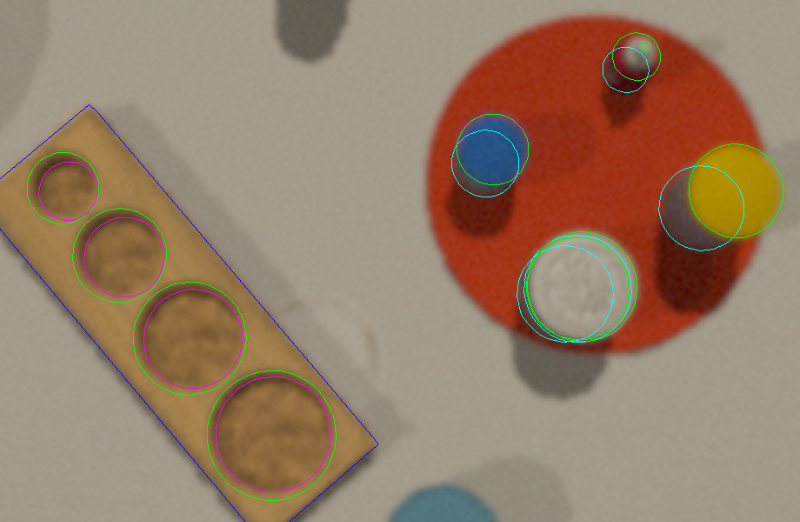

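View pics/scene1.png

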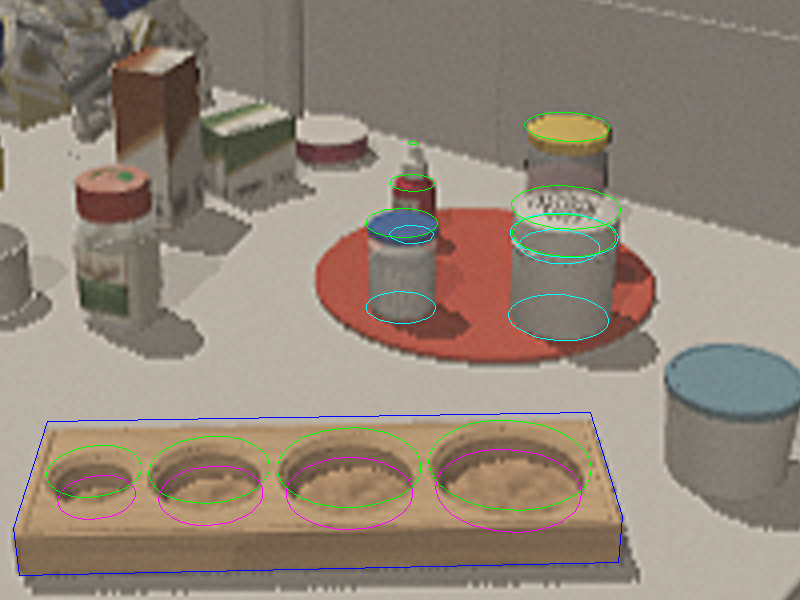

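The overlays agree with the picture: block, mouths and lids match in the top view to about a pixel. I'll grasp at yaw 0.69 (fingers closing across the row) throughout, shaker first.

```bash
cat >> h.py <<'E'
from scipy.spatial.transform import Rotation as Ro
def go(*targets,yaw=.6916):
    from station import status
    o=status.get_obs(); R=Ro.from_euler("xyz",o["eef_rot"]); print("at",o["ee_pos"].round(4),o["eef_rot"].round(3),"t",round(o["time_s"],2))
    G=Ro.from_euler("xyz",[np.pi,0,yaw])
    for T in targets: print(T,"shift",(R.inv().apply(np.array(T)-o["ee_pos"])/.5).round(4).tolist(),"turn",((R.inv()*G).as_rotvec()/(np.pi/2)).round(4).tolist())
E
python3 -c "
from h import *
go((.32,-.23,.2),(.5023,.0717,.17))"
```

```text
at [ 0.1349 -0.5332  0.2054] [-3.142  0.     0.248] t 1.65
(0.32, -0.23, 0.2) shift [0.5076, -0.4971, 0.0108] turn [-0.0, 0.0, -0.2826]
(0.5023, 0.0717, 0.17) shift [1.0091, -0.9927, 0.0709] turn [-0.0, 0.0, -0.2826]
```

```bash
python3 -m pendant '[0.51,-0.497,0.01,0,0,-0.2826,1, 0.51,-0.497,0.01,0,0,-0.2826,1, 0.51,-0.497,0.01,0,0,-0.2826,1, 0.51,-0.497,0.01,0,0,-0.2826,1, 0.51,-0.497,0.01,0,0,-0.2826,1, 0.51,-0.497,0.01,0,0,-0.2826,1, 0.51,-0.497,0.01,0,0,-0.2826,1, 0.51,-0.497,0.01,0,0,-0.2826,1, 0.51,-0.497,0.01,0,0,-0.2826,1, 0.51,-0.497,0.01,0,0,-0.2826,1]'; python3 -c "
from h import *
go((.5023,.0717,.17))"
```

```text
time_s: 2.65
ee_pos: [0.3208, -0.2305, 0.2005]
eef_rot: [3.141, 0.0, 0.691]
force: [-0.5, 0.1, 0.7]
grip_width: 0.0943
grip_force: 0.0
at [ 0.3208 -0.2305  0.2005] [3.141 0.    0.691] t 2.65
(0.5023, 0.0717, 0.17) shift [0.665, -0.2343, 0.0609] turn [0.0001, 0.0001, -0.0002]
```

```bash
python3 -m pendant '[0.665,-0.234,0.06,0,0,0,1, 0.665,-0.234,0.06,0,0,0,1, 0.665,-0.234,0.06,0,0,0,1, 0.665,-0.234,0.06,0,0,0,1, 0.665,-0.234,0.06,0,0,0,1, 0.665,-0.234,0.06,0,0,0,1, 0.665,-0.234,0.06,0,0,0,1, 0.665,-0.234,0.06,0,0,0,1, 0.665,-0.234,0.06,0,0,0,1, 0.665,-0.234,0.06,0,0,0,1]'; python3 - <<'E'
from h import *
from station import vision
go((.5023,.0717,.056))
ims=[]
for n,(x0,y0,x1,y1) in (("scene",(290,110,430,230)),("top",(320,140,460,260))):
    p=vision.camera(n); ims.append(cv2.resize(p["pixels"][y0:y1,x0:x1,::-1],None,fx=2.8,fy=2.8,interpolation=2))
cv2.imwrite("pics/hov.png",np.hstack(ims))
E
```

```text
time_s: 3.65
ee_pos: [0.5025, 0.0706, 0.1703]
eef_rot: [-3.141, 0.001, 0.69]
force: [-0.3, -0.9, 1.0]
grip_width: 0.0939
grip_force: 0.0
at [0.5025 0.0706 0.1703] [-3.141e+00  1.000e-03  6.900e-01] t 3.65
(0.5023, 0.0717, 0.056) shift [0.0012, -0.0018, 0.2287] turn [-0.0001, 0.0003, -0.0012]
```

View pics/hov.png

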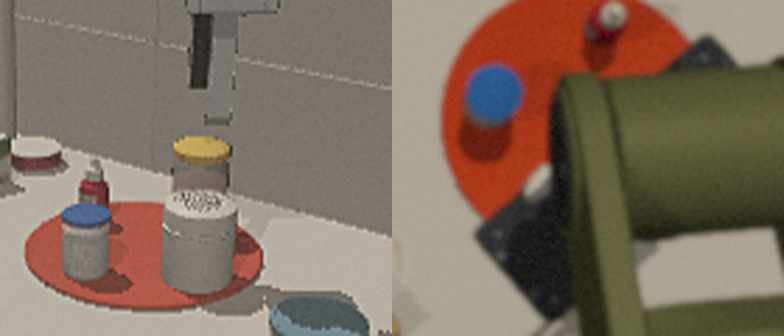

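```bash
python3 -m pendant '[0.001,-0.002,0.06,0,0,0,1, 0.001,-0.002,0.12,0,0,0,1, 0.001,-0.002,0.18,0,0,0,1, 0.001,-0.002,0.228,0,0,0,1, 0.001,-0.002,0.228,0,0,0,1, 0.001,-0.002,0.228,0,0,0,-0.2, 0.001,-0.002,0.228,0,0,0,-0.2, 0.001,-0.002,0.228,0,0,0,-0.2, 0.001,-0.002,0.228,0,0,0,-0.2, 0.001,-0.002,0.228,0,0,0,-0.2, 0.001,-0.002,0.228,0,0,0,-0.2]' 25
```

```text
time_s: 4.85
ee_pos: [0.503, 0.0735, 0.0574]
eef_rot: [3.14, -0.001, 0.692]
force: [-0.2, -0.7, 6.5]
grip_width: 0.0654
grip_force: 25.0
```

```bash
python3 -m pendant '[0,0,-0.04,0,0,0,-0.2, 0,0,-0.1,0,0,0,-0.2, 0,0,-0.18,0,0,0,-0.2, 0,0,-0.226,0,0,0,-0.2, 0,0,-0.226,0,0,0,-0.2]'; python3 - <<'E'
from h import *
go((.414,.2665,.17))
E
```

```text
time_s: 5.35
ee_pos: [0.5035, 0.0737, 0.1725]
eef_rot: [3.139, -0.004, 0.692]
force: [-0.0, 0.7, -1.8]
grip_width: 0.0649
grip_force: 25.0
at [0.5035 0.0737 0.1725] [ 3.139 -0.004  0.692] t 5.35
(0.414, 0.2665, 0.17) shift [0.1081, -0.4111, 0.0042] turn [0.0019, -0.0028, 0.0002]
```

```bash
python3 -m pendant '[0.02,-0.08,0,0,0,0,-0.2, 0.04,-0.16,0,0,0,0,-0.2, 0.06,-0.24,0,0,0,0,-0.2, 0.08,-0.32,0,0,0,0,-0.2, 0.1,-0.38,0,0,0,0,-0.2, 0.108,-0.411,0,0,0,0,-0.2, 0.108,-0.411,0,0,0,0,-0.2, 0.108,-0.411,0,0,0,0,-0.2]'; python3 - <<'E'
from h import *
from station import vision, silhouettes
go((.414,.2665,.0644))
ims=[]
for n,(x0,y0,x1,y1) in (("scene",(220,130,360,270)),("top",(215,140,355,280))):
    p=vision.camera(n); ims.append(cv2.resize(p["pixels"][y0:y1,x0:x1,::-1],None,fx=2.8,fy=2.8,interpolation=2))
    for d in silhouettes("shaker",p)[:2]:
        z=.1725-.0574-.0; r,c=fit(p,d["region"],[(.032,z+.006,z+.064),(.0335,z+.064,z+.083)],(.414,.2665)); print(n,d["score"],d["extent"],r,c)
cv2.imwrite("pics/well4.png",np.hstack(ims))
E
```

```text
time_s: 6.15
ee_pos: [0.4126, 0.2659, 0.1684]
eef_rot: [-3.141, 0.002, 0.692]
force: [0.4, 0.8, -0.5]
grip_width: 0.0654
grip_force: 25.0
at [0.4126 0.2659 0.1684] [-3.141e+00  2.000e-03  6.920e-01] t 6.15
(0.414, 0.2665, 0.0644) shift [0.0033, 0.0009, 0.208] turn [-0.0001, 0.001, 0.0005]
scene 0.82 [336.6, 167.8, 372.0, 218.2] [0.4086873  0.26794415] 0.38783570300157977
```

View pics/well4.png

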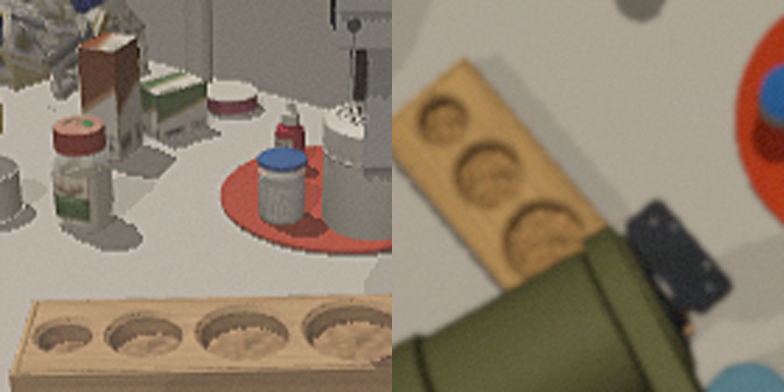

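```bash
python3 - <<'E'
from h import *
from station import vision, silhouettes
p=vision.camera("scene")
z=.168-.0574
X=cyl(.4126,.2659,[(.032,z+.006,z+.064),(.0335,z+.064,z+.083)]); u=proj(p,X); print(u.min(0),u.max(0))
print("body l/r",proj(p,X[:80])[:,0].min(),proj(p,X[:80])[:,0].max())
im=p["pixels"][140:280,290:430,::-1]; o=cv2.resize(im,None,fx=4,fy=4,interpolation=2)
L=lambda X:np.round((proj(p,X)+.5-[290,140])*4).astype(np.int32)
for i in range(0,160,40): cv2.polylines(o,[L(X[i:i+40])],1,(0,255,0))
cv2.polylines(o,[L(cyl(.414,.2665,[(.0375,.012,.012)])[:40])],1,(255,0,255)); cv2.polylines(o,[L(cyl(.414,.2665,[(.0415,.028,.028)])[:40])],1,(255,0,0))
cv2.imwrite("pics/w4b.png",o)
E
```

```text
[333.24405624 164.33740936] [370.18575915 216.10683179]
body l/r 333.2440562409326 368.64489819701515
```

View pics/w4b.png

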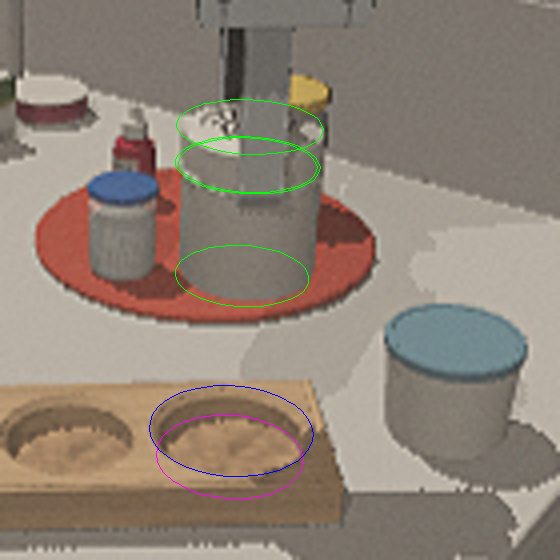

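```bash
python3 -m pendant '[0.007,0.001,0.05,0,0,0,-0.2, 0.007,0.001,0.1,0,0,0,-0.2, 0.007,0.001,0.14,0,0,0,-0.2, 0.007,0.001,0.17,0,0,0,-0.2, 0.007,0.001,0.19,0,0,0,-0.2, 0.007,0.001,0.204,0,0,0,-0.2, 0.007,0.001,0.204,0,0,0,-0.2]'; python3 -c "
from h import *
go((.4155,.2678,.0634))"
```

```text
time_s: 7.1
ee_pos: [0.4158, 0.2679, 0.067]
eef_rot: [-3.141, 0.001, 0.691]
force: [0.6, 0.6, -1.1]
grip_width: 0.0656
grip_force: 25.0
at [0.4158 0.2679 0.067 ] [-3.141e+00  1.000e-03  6.910e-01] t 7.1
(0.4155, 0.2678, 0.0634) shift [-0.0006, -0.0003, 0.0072] turn [-0.0001, 0.0005, -0.0001]
```

```bash
python3 -m pendant '[0,0,0.003,0,0,0,-0.2, 0,0,0.006,0,0,0,-0.2, 0,0,0.006,0,0,0,-0.2, 0,0,0.006,0,0,0,1, 0,0,0.006,0,0,0,1, 0,0,0.006,0,0,0,1, 0,0,0.006,0,0,0,1, 0,0,0.006,0,0,0,1]'; python3 -m pendant '[0,0,-0.05,0,0,0,1, 0,0,-0.12,0,0,0,1, 0,0,-0.21,0,0,0,1, 0,0,-0.21,0,0,0,1]'; python3 -c "
from h import *
go((.558,-.021,.17),(.558,-.021,.051))"
```

```text
time_s: 7.9
ee_pos: [0.4159, 0.2681, 0.0645]
eef_rot: [3.142, -0.0, 0.692]
force: [0.0, -0.6, 0.1]
grip_width: 0.0937
grip_force: 0.0
time_s: 8.3
ee_pos: [0.4178, 0.2692, 0.1748]
eef_rot: [3.14, -0.009, 0.692]
force: [0.7, 0.1, -0.6]
grip_width: 0.0941
grip_force: 0.0
at [0.4178 0.2692 0.1748] [ 3.14  -0.009  0.692] t 8.3
(0.558, -0.021, 0.17) shift [-0.1544, 0.6258, 0.0094] turn [0.0011, -0.0055, 0.0001]
(0.558, -0.021, 0.051) shift [-0.1564, 0.6254, 0.2474] turn [0.0011, -0.0055, 0.0001]
```

```bash
python3 -m pendant '[-0.155,0.625,0,0,0,0,1, -0.155,0.625,0,0,0,0,1, -0.155,0.625,0,0,0,0,1, -0.155,0.625,0,0,0,0,1, -0.155,0.625,0,0,0,0,1, -0.155,0.625,0,0,0,0,1, -0.155,0.625,0,0,0,0,1, -0.155,0.625,0,0,0,0,1, -0.155,0.625,0,0,0,0,1, -0.155,0.625,0,0,0,0,1]'; python3 - <<'E'
from h import *
from station import vision, silhouettes
go((.558,-.021,.051))
p=vision.camera("scene")
for d in silhouettes("tall_jar",p)[:1]: print("tall",d["score"],d["extent"],fit(p,d["region"],DIM["tall_jar"],(.558,-.021)))
im=p["pixels"]; ims=[cv2.resize(im[130:270,290:430,::-1],None,fx=2.8,fy=2.8,interpolation=2)]
p=vision.camera("top"); o=cv2.resize(p["pixels"][140:280,215:355,::-1],None,fx=2.8,fy=2.8,interpolation=2)
X=cyl(.414,.2665,[(.0335,.070,.089)])
for i in(0,40): cv2.polylines(o,[np.round((proj(p,X[i:i+40])+.5-[215,140])*2.8).astype(np.int32)],1,(0,255,0))
for d in silhouettes("shaker",p)[:1]: print("shaker",d["score"],fit(p,d["region"],[(.032,.02,.07),(.0335,.070,.089)],(.414,.2665)))
cv2.imwrite("pics/s2.png",np.hstack(ims+[o]))
E
```

```text
time_s: 9.3
ee_pos: [0.5551, -0.0209, 0.1693]
eef_rot: [-3.141, 0.0, 0.693]
force: [0.4, 0.2, -0.0]
grip_width: 0.0942
grip_force: 0.0
at [ 0.5551 -0.0209  0.1693] [-3.141  0.     0.693] t 9.3
(0.558, -0.021, 0.051) shift [0.0044, 0.0038, 0.2366] turn [-0.0002, 0.0001, 0.0008]
tall 0.55 [351.0, 159.1, 374.7, 198.2] (array([ 0.55570203, -0.020577  ]), np.float64(0.06815807799442897))
shaker 0.98 (array([0.41730294, 0.26450504]), np.float64(0.05738993710691824))
```

View pics/s2.png

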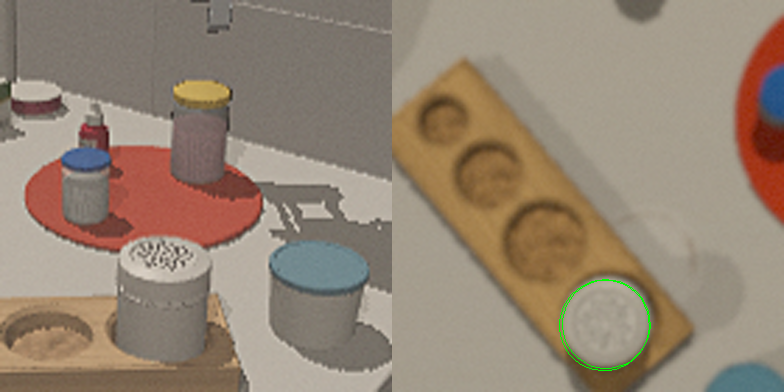

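Shaker is seated upright in the widest well (about (607,325) in the crop), slightly down-left of its centre. The tall jar, now unobstructed, fits at (.557,-.021).

```bash
python3 -m pendant '[0.0035,0.0025,0.06,0,0,0,1, 0.0035,0.0025,0.12,0,0,0,1, 0.0035,0.0025,0.18,0,0,0,1, 0.0035,0.0025,0.236,0,0,0,1, 0.0035,0.0025,0.236,0,0,0,1, 0.0035,0.0025,0.236,0,0,0,-0.4, 0.0035,0.0025,0.236,0,0,0,-0.4, 0.0035,0.0025,0.236,0,0,0,-0.4, 0.0035,0.0025,0.236,0,0,0,-0.4, 0.0035,0.0025,0.236,0,0,0,-0.4, 0.0035,0.0025,0.236,0,0,0,-0.4, 0.0035,0.0025,0.236,0,0,0,-0.4]' 20;  python3 -m pendant '[0,0,-0.04,0,0,0,-0.4, 0,0,-0.1,0,0,0,-0.4, 0,0,-0.18,0,0,0,-0.4, 0,0,-0.24,0,0,0,-0.4, 0,0,-0.24,0,0,0,-0.4, 0,0,-0.24,0,0,0,-0.4]'; python3 - <<'E'
from h import *
go((.4775,.3187,.17))
E
```

```text
time_s: 10.7
ee_pos: [0.5578, -0.0218, 0.0519]
eef_rot: [3.141, -0.0, 0.692]
force: [-1.5, 1.3, 6.1]
grip_width: 0.0557
grip_force: 20.0
time_s: 11.3
ee_pos: [0.5575, -0.0219, 0.1711]
eef_rot: [3.142, 0.0, 0.692]
force: [-0.2, -0.7, -1.4]
grip_width: 0.0559
grip_force: 20.0
at [ 0.5575 -0.0219  0.1711] [3.142 0.    0.692] t 11.3
(0.4775, 0.3187, 0.17) shift [0.3112, -0.6267, 0.0021] turn [0.0, 0.0, 0.0]
```

```bash
python3 -m pendant '[0.044,-0.089,0,0,0,0,-0.4, 0.088,-0.178,0,0,0,0,-0.4, 0.132,-0.267,0,0,0,0,-0.4, 0.176,-0.356,0,0,0,0,-0.4, 0.22,-0.445,0,0,0,0,-0.4, 0.26,-0.53,0,0,0,0,-0.4, 0.29,-0.59,0,0,0,0,-0.4, 0.311,-0.626,0,0,0,0,-0.4, 0.311,-0.626,0,0,0,0,-0.4, 0.311,-0.626,0,0,0,0,-0.4, 0.311,-0.626,0,0,0,0,-0.4]'; python3 - <<'E'
from h import *
from station import vision
go((.4775,.3187,.0605),(.4775,.3187,.0585))
o=status.get_obs() if 0 else None
p=vision.camera("scene"); q=(.4775,.3187); z=.171-.0519
from station import status
tc=status.get_obs()["ee_pos"]; X=cyl(tc[0],tc[1],[(.0285,tc[2]-.045,tc[2]+.045)])
o=cv2.resize(p["pixels"][120:280,250:410,::-1],None,fx=3.5,fy=3.5,interpolation=2)
L=lambda X:np.round((proj(p,X)+.5-[250,120])*3.5).astype(np.int32)
for i in(0,40): cv2.polylines(o,[L(X[i:i+40])],1,(0,255,0))
for r,h in((.0325,.012),(.0365,.028),(.0325,.028)): cv2.polylines(o,[L(cyl(*q,[(r,h,h)])[:40])],1,(255,0,255))
cv2.imwrite("pics/w3.png",o)
E
```

```text
time_s: 12.4
ee_pos: [0.4778, 0.3173, 0.1706]
eef_rot: [-3.141, 0.001, 0.691]
force: [-0.3, 0.3, -0.8]
grip_width: 0.0558
grip_force: 20.0
at [0.4778 0.3173 0.1706] [-3.141e+00  1.000e-03  6.910e-01] t 12.4
(0.4775, 0.3187, 0.0605) shift [0.0016, -0.0025, 0.2202] turn [-0.0001, 0.0009, -0.0005]
(0.4775, 0.3187, 0.0585) shift [0.0016, -0.0025, 0.2242] turn [-0.0001, 0.0009, -0.0005]
```

View pics/w3.png

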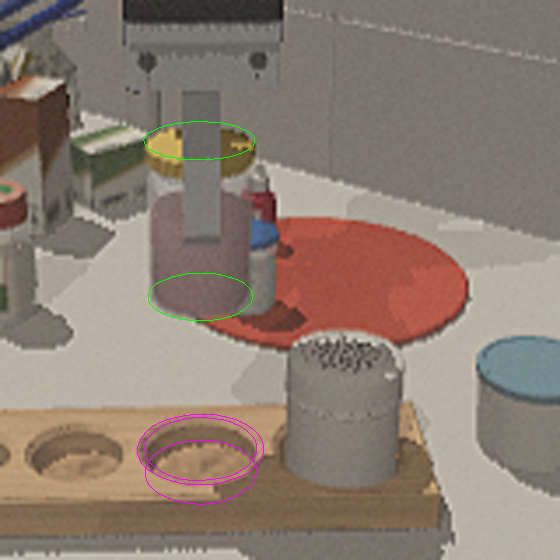

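```bash
python3 -m pendant '[0.002,-0.0025,0.05,0,0,0,-0.4, 0.002,-0.0025,0.1,0,0,0,-0.4, 0.002,-0.0025,0.14,0,0,0,-0.4, 0.002,-0.0025,0.17,0,0,0,-0.4, 0.002,-0.0025,0.2,0,0,0,-0.4, 0.002,-0.0025,0.22,0,0,0,-0.4, 0.002,-0.0025,0.22,0,0,0,-0.4]'; python3 -c "
from h import *
go((.4775,.3187,.0585))"
```

```text
time_s: 13.15
ee_pos: [0.4774, 0.3196, 0.0603]
eef_rot: [-3.141, 0.002, 0.692]
force: [1.0, 0.6, -1.3]
grip_width: 0.0555
grip_force: 20.0
at [0.4774 0.3196 0.0603] [-3.141e+00  2.000e-03  6.920e-01] t 13.15
(0.4775, 0.3187, 0.0585) shift [-0.0009, 0.0015, 0.0035] turn [-0.0002, 0.0012, -0.0]
```

```bash
python3 -m pendant '[0,0.001,0.003,0,0,0,-0.4, 0,0.001,0.004,0,0,0,-0.4, 0,0.001,0.004,0,0,0,1, 0,0.001,0.004,0,0,0,1, 0,0.001,0.004,0,0,0,1, 0,0.001,0.004,0,0,0,1, 0,0.001,0.004,0,0,0,1]'; python3 -m pendant '[0,0,-0.05,0,0,0,1, 0,0,-0.12,0,0,0,1, 0,0,-0.21,0,0,0,1, 0,0,-0.22,0,0,0,1, 0,0,-0.22,0,0,0,1]'; python3 -c "
from h import *
go((.5905,.1228,.17))"
```

```text
time_s: 13.85
ee_pos: [0.4781, 0.3196, 0.0595]
eef_rot: [3.142, -0.0, 0.692]
force: [0.2, -0.1, 0.4]
grip_width: 0.0918
grip_force: 0.0
time_s: 14.35
ee_pos: [0.4784, 0.3198, 0.1706]
eef_rot: [3.141, -0.002, 0.692]
force: [-0.4, 0.6, -0.5]
grip_width: 0.0939
grip_force: 0.0
at [0.4784 0.3198 0.1706] [ 3.141e+00 -2.000e-03  6.920e-01] t 14.35
(0.5905, 0.1228, 0.17) shift [-0.0788, 0.4464, 0.0012] turn [0.0003, -0.0015, 0.0001]
```

```bash
python3 -m pendant '[-0.079,0.446,0,0,0,0,1, -0.079,0.446,0,0,0,0,1, -0.079,0.446,0,0,0,0,1, -0.079,0.446,0,0,0,0,1, -0.079,0.446,0,0,0,0,1, -0.079,0.446,0,0,0,0,1, -0.079,0.446,0,0,0,0,1, -0.079,0.446,0,0,0,0,1, -0.079,0.446,0,0,0,0,1]'; python3 - <<'E'
from h import *
from station import vision, silhouettes
go((.590,.1228,.030))
p=vision.camera("top")
for d in silhouettes("tall_jar",p)[:1]: print("tall",d["score"],d["extent"],fit(p,d["region"],[(.0285,.03,.102)],(.4775,.3187)))
p=vision.camera("scene")
for d in silhouettes("tall_jar",p)[:1]: print("tall",d["score"],d["extent"],fit(p,d["region"],[(.0285,.02,.102)],(.4775,.3187)))
for d in silhouettes("small_jar",p)[:1]: print("small",d["score"],d["extent"],fit(p,d["region"],DIM["small_jar"],(.59,.1228)))
E
```

```text
time_s: 15.25
ee_pos: [0.5894, 0.1238, 0.1692]
eef_rot: [-3.141, 0.0, 0.693]
force: [-0.1, -0.2, -0.2]
grip_width: 0.0939
grip_force: 0.0
at [0.5894 0.1238 0.1692] [-3.141  0.     0.693] t 15.25
(0.59, 0.1228, 0.03) shift [-0.0002, 0.0024, 0.2783] turn [-0.0002, 0.0002, 0.0011]
tall 0.56 [246.7, 210.9, 285.1, 235.9] (array([0.47913743, 0.31938611]), np.float64(0.055298719772403984))
tall 0.72 [290.8, 206.5, 325.0, 258.2] (array([0.47813235, 0.31899107]), np.float64(0.03857566765578635))
small 0.68 [312.9, 183.6, 329.0, 210.4] (array([0.59228908, 0.11973572]), np.float64(0.18195812807881773))
```

```bash
python3 -m pendant '[0,0.002,0.07,0,0,0,1, 0,0.002,0.14,0,0,0,1, 0,0.002,0.2,0,0,0,1, 0,0.002,0.25,0,0,0,1, 0,0.002,0.278,0,0,0,1, 0,0.002,0.278,0,0,0,-0.6, 0,0.002,0.278,0,0,0,-0.6, 0,0.002,0.278,0,0,0,-0.6, 0,0.002,0.278,0,0,0,-0.6, 0,0.002,0.278,0,0,0,-0.6, 0,0.002,0.278,0,0,0,-0.6, 0,0.002,0.278,0,0,0,-0.6]' 15;  python3 -m pendant '[0,0,0,0,0,0,-0.6, 0,0,0,0,0,0,-0.6, 0,0,-0.04,0,0,0,-0.6, 0,0,-0.1,0,0,0,-0.6, 0,0,-0.18,0,0,0,-0.6, 0,0,-0.26,0,0,0,-0.6, 0,0,-0.28,0,0,0,-0.6, 0,0,-0.28,0,0,0,-0.6, 0,0,-0.28,0,0,0,-0.6]'; python3 - <<'E'
from h import *
go((.532,.364,.17))
E
```

```text
time_s: 16.7
ee_pos: [0.5906, 0.122, 0.0307]
eef_rot: [3.142, -0.0, 0.692]
force: [-0.2, 1.1, 1.8]
grip_width: 0.0436
grip_force: 15.0
time_s: 17.6
ee_pos: [0.5899, 0.1218, 0.1688]
eef_rot: [-3.14, 0.002, 0.692]
force: [0.3, 0.6, -0.1]
grip_width: 0.0434
grip_force: 15.0
at [0.5899 0.1218 0.1688] [-3.14e+00  2.00e-03  6.92e-01] t 17.6
(0.532, 0.364, 0.17) shift [0.2197, -0.447, -0.0024] turn [-0.0007, 0.0012, 0.0001]
```

```bash
python3 -m pendant '[0.04,-0.08,0,0,0,0,-0.6, 0.08,-0.16,0,0,0,0,-0.6, 0.12,-0.24,0,0,0,0,-0.6, 0.16,-0.32,0,0,0,0,-0.6, 0.19,-0.39,0,0,0,0,-0.6, 0.21,-0.43,0,0,0,0,-0.6, 0.22,-0.447,0,0,0,0,-0.6, 0.22,-0.447,0,0,0,0,-0.6, 0.22,-0.447,0,0,0,0,-0.6]'; python3 - <<'E'
from h import *
from station import vision, status
go((.532,.364,.038))
p=vision.camera("scene"); q=(.532,.364)
tc=status.get_obs()["ee_pos"]; X=cyl(tc[0],tc[1],[(.0225,tc[2]-.0247,tc[2]+.0353)])
o=cv2.resize(p["pixels"][120:280,220:380,::-1],None,fx=3.5,fy=3.5,interpolation=2)
L=lambda X:np.round((proj(p,X)+.5-[220,120])*3.5).astype(np.int32)
for i in(0,40): cv2.polylines(o,[L(X[i:i+40])],1,(0,255,0))
for r,h in((.0265,.028),): cv2.polylines(o,[L(cyl(*q,[(r,h,h)])[:40])],1,(255,0,255))
cv2.imwrite("pics/w2.png",o)
E
```

```text
time_s: 18.5
ee_pos: [0.533, 0.3631, 0.1695]
eef_rot: [3.142, 0.001, 0.691]
force: [0.3, -0.6, -0.7]
grip_width: 0.0434
grip_force: 15.0
at [0.533  0.3631 0.1695] [3.142e+00 1.000e-03 6.910e-01] t 18.5
(0.532, 0.364, 0.038) shift [0.0001, -0.0027, 0.2631] turn [0.0, 0.0009, -0.0004]
```

View pics/w2.png

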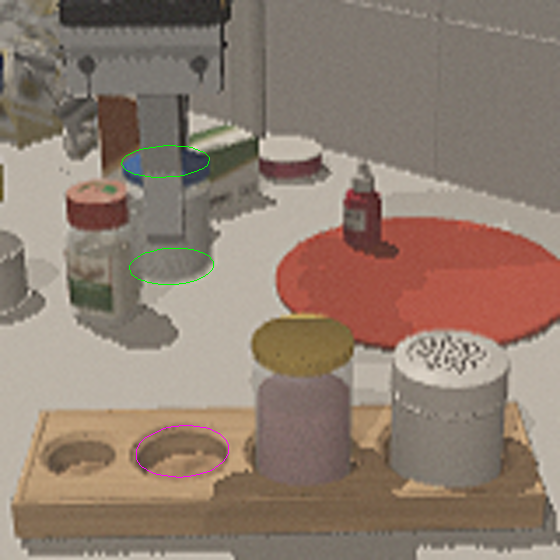

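```bash
python3 -m pendant '[0.002,-0.0025,0.07,0,0,0,-0.6, 0.002,-0.0025,0.14,0,0,0,-0.6, 0.002,-0.0025,0.18,0,0,0,-0.6, 0.002,-0.0025,0.21,0,0,0,-0.6, 0.002,-0.0025,0.235,0,0,0,-0.6, 0.002,-0.0025,0.256,0,0,0,-0.6, 0.002,-0.0025,0.262,0,0,0,-0.6, 0.002,-0.0025,0.262,0,0,0,-0.6]'; python3 -c "
from h import *
go((.533,.3645,.0375))"
```

```text
time_s: 19.35
ee_pos: [0.5328, 0.3658, 0.0396]
eef_rot: [3.142, -0.0, 0.692]
force: [0.2, -0.5, -0.4]
grip_width: 0.0439
grip_force: 15.0
at [0.5328 0.3658 0.0396] [ 3.142 -0.     0.692] t 19.35
(0.533, 0.3645, 0.0375) shift [-0.0013, 0.0023, 0.0041] turn [0.0, -0.0001, 0.0]
```

```bash
python3 -m pendant '[0,0.001,0.003,0,0,0,-0.6, 0,0.001,0.004,0,0,0,-0.6, 0,0.001,0.004,0,0,0,-0.6, 0,0.001,0.004,0,0,0,1, 0,0.001,0.004,0,0,0,1, 0,0.001,0.004,0,0,0,1, 0,0.001,0.004,0,0,0,1, 0,0.001,0.004,0,0,0,1, 0,0.001,0.004,0,0,0,1]'; python3 -m pendant '[0,0,-0.05,0,0,0,1, 0,0,-0.12,0,0,0,1, 0,0,-0.21,0,0,0,1, 0,0,-0.264,0,0,0,1, 0,0,-0.264,0,0,0,1, 0,0,-0.264,0,0,0,1]'; python3 - <<'E'
from h import *
from station import vision, silhouettes
ps=[vision.camera(n) for n in("top","scene")]
for p in ps:
  for d in silhouettes("drop_bottle",p)[:3]: print(d["score"],d["extent"],fit(p,d["region"],DIM["drop_bottle"],(.6526,.0267)))
go((.6526,.0267,.17))
E
```

```text
time_s: 20.25
ee_pos: [0.533, 0.3654, 0.0375]
eef_rot: [-3.142, -0.0, 0.692]
force: [0.2, 0.0, 0.0]
grip_width: 0.0883
grip_force: 0.0
time_s: 20.85
ee_pos: [0.5329, 0.3654, 0.1694]
eef_rot: [-3.142, -0.0, 0.692]
force: [0.9, -0.1, -0.4]
grip_width: 0.094
grip_force: 0.0
0.69 [389.6, 139.6, 409.2, 157.5] (array([0.6521321 , 0.02742772]), np.float64(0.08514908256880734))
0.7 [319.9, 168.8, 330.9, 191.0] (array([0.65115893, 0.02615559]), np.float64(0.21158854166666666))
0.56 [291.4, 208.3, 322.0, 260.9] (array([ 60.80656545, -71.42632979]), np.float64(1.0001011326860842))
at [0.5326 0.3652 0.168 ] [-3.141e+00  2.000e-03  6.920e-01] t 21.05
(0.6526, 0.0267, 0.17) shift [-0.2469, 0.6745, -0.0037] turn [-0.0002, 0.0014, 0.0]
```

Bottle is at about (.652,.027) in both views. Going to it.

```bash
python3 -m pendant '[-0.247,0.674,0,0,0,0,1, -0.247,0.674,0,0,0,0,1, -0.247,0.674,0,0,0,0,1, -0.247,0.674,0,0,0,0,1, -0.247,0.674,0,0,0,0,1, -0.247,0.674,0,0,0,0,1, -0.247,0.674,0,0,0,0,1, -0.247,0.674,0,0,0,0,1, -0.247,0.674,0,0,0,0,1, -0.247,0.674,0,0,0,0,1, -0.247,0.674,0,0,0,0,1, -0.247,0.674,0,0,0,0,1]'; python3 -c "
from h import *
go((.652,.027,.026))"
```

```text
time_s: 22.25
ee_pos: [0.6526, 0.0285, 0.1695]
eef_rot: [-3.142, -0.0, 0.693]
force: [0.5, -0.4, 0.4]
grip_width: 0.0942
grip_force: 0.0
at [0.6526 0.0285 0.1695] [-3.142 -0.     0.693] t 22.25
(0.652, 0.027, 0.026) shift [-0.0028, 0.0016, 0.287] turn [-0.0, -0.0, 0.0012]
```

```bash
python3 -m pendant '[-0.003,0.0015,0.07,0,0,0,1, -0.003,0.0015,0.14,0,0,0,1, -0.003,0.0015,0.2,0,0,0,1, -0.003,0.0015,0.25,0,0,0,1, -0.003,0.0015,0.287,0,0,0,1, -0.003,0.0015,0.287,0,0,0,-0.6, -0.003,0.0015,0.287,0,0,0,-0.6, -0.003,0.0015,0.287,0,0,0,-0.8, -0.003,0.0015,0.287,0,0,0,-0.8, -0.003,0.0015,0.287,0,0,0,-0.8, -0.003,0.0015,0.287,0,0,0,-0.8, -0.003,0.0015,0.287,0,0,0,-0.8]' 12;  python3 -m pendant '[0,0,0,0,0,0,-0.8, 0,0,0,0,0,0,-0.8, 0,0,0,0,0,0,-0.8]'
```

```text
time_s: 23.45
ee_pos: [0.6522, 0.0255, 0.0261]
eef_rot: [3.141, -0.0, 0.692]
force: [0.7, -1.1, -0.3]
grip_width: 0.0414
grip_force: 0.0
time_s: 23.75
ee_pos: [0.6521, 0.0256, 0.026]
eef_rot: [-3.142, -0.0, 0.692]
force: [-0.6, -0.0, 0.3]
grip_width: 0.0295
grip_force: 12.0
```

```bash
python3 -m pendant '[0,0,-0.04,0,0,0,-0.8, 0,0,-0.1,0,0,0,-0.8, 0,0,-0.18,0,0,0,-0.8, 0,0,-0.26,0,0,0,-0.8, 0,0,-0.29,0,0,0,-0.8, 0,0,-0.29,0,0,0,-0.8, 0,0,-0.29,0,0,0,-0.8]'; python3 - <<'E'
from h import *
go((.5775,.4015,.17))
E
```

```text
time_s: 24.45
ee_pos: [0.6516, 0.0255, 0.169]
eef_rot: [-3.14, 0.002, 0.692]
force: [0.3, 0.2, -1.2]
grip_width: 0.0299
grip_force: 12.0
at [0.6516 0.0255 0.169 ] [-3.14e+00  2.00e-03  6.92e-01] t 24.45
(0.5775, 0.4015, 0.17) shift [0.3655, -0.6737, -0.0016] turn [-0.0009, 0.0011, 0.0]
```

```bash
python3 -m pendant '[0.04,-0.075,0,0,0,0,-0.8, 0.08,-0.15,0,0,0,0,-0.8, 0.12,-0.225,0,0,0,0,-0.8, 0.16,-0.3,0,0,0,0,-0.8, 0.2,-0.375,0,0,0,0,-0.8, 0.24,-0.45,0,0,0,0,-0.8, 0.28,-0.525,0,0,0,0,-0.8, 0.32,-0.6,0,0,0,0,-0.8, 0.35,-0.65,0,0,0,0,-0.8, 0.365,-0.673,0,0,0,0,-0.8, 0.365,-0.673,0,0,0,0,-0.8, 0.365,-0.673,0,0,0,0,-0.8]'; python3 - <<'E'
from h import *
from station import vision, status
go((.5775,.4015,.034))
p=vision.camera("scene"); q=(.5775,.4015)
tc=status.get_obs()["ee_pos"]; X=cyl(tc[0],tc[1],[(.0155,tc[2]-.02,tc[2]+.02)])
o=cv2.resize(p["pixels"][120:280,220:380,::-1],None,fx=3.5,fy=3.5,interpolation=2)
L=lambda X:np.round((proj(p,X)+.5-[220,120])*3.5).astype(np.int32)
for i in(0,40): cv2.polylines(o,[L(X[i:i+40])],1,(0,255,0))
for r,h in((.0195,.028),): cv2.polylines(o,[L(cyl(*q,[(r,h,h)])[:40])],1,(255,0,255))
cv2.imwrite("pics/w1.png",o)
E
```

```text
time_s: 25.65
ee_pos: [0.5783, 0.3998, 0.1698]
eef_rot: [3.142, 0.002, 0.691]
force: [0.1, -0.1, 0.3]
grip_width: 0.0296
grip_force: 12.0
at [0.5783 0.3998 0.1698] [3.142e+00 2.000e-03 6.910e-01] t 25.65
(0.5775, 0.4015, 0.034) shift [0.0013, -0.0037, 0.2716] turn [0.0, 0.0011, -0.0004]
```

View pics/w1.png

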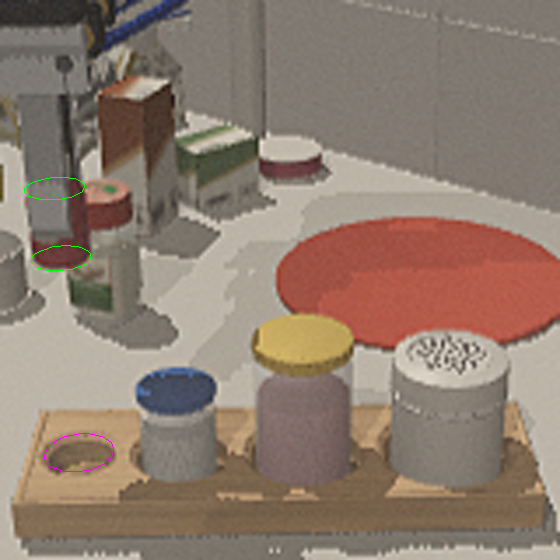

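```bash
python3 -m pendant '[0.001,-0.0035,0.07,0,0,0,-0.8, 0.001,-0.0035,0.14,0,0,0,-0.8, 0.001,-0.0035,0.18,0,0,0,-0.8, 0.001,-0.0035,0.21,0,0,0,-0.8, 0.001,-0.0035,0.235,0,0,0,-0.8, 0.001,-0.0035,0.256,0,0,0,-0.8, 0.001,-0.0035,0.27,0,0,0,-0.8, 0.001,-0.0035,0.27,0,0,0,-0.8]'; python3 -c "
from h import *
go((.5775,.4015,.033))"
```

```text
time_s: 26.5
ee_pos: [0.5772, 0.4026, 0.0353]
eef_rot: [-3.141, 0.001, 0.692]
force: [0.3, -0.2, -0.2]
grip_width: 0.0294
grip_force: 12.0
at [0.5772 0.4026 0.0353] [-3.141e+00  1.000e-03  6.920e-01] t 26.5
(0.5775, 0.4015, 0.033) shift [-0.0009, 0.0021, 0.0046] turn [-0.0001, 0.0005, 0.0]
```

```bash
python3 -m pendant '[0,0.001,0.003,0,0,0,-0.8, 0,0.001,0.004,0,0,0,-0.8, 0,0.001,0.004,0,0,0,-0.8, 0,0.001,0.004,0,0,0,0.3, 0,0.001,0.004,0,0,0,0.3, 0,0.001,0.004,0,0,0,0.3, 0,0.001,0.004,0,0,0,0.3, 0,0.001,0.004,0,0,0,0.3]'; python3 -m pendant '[0,0,-0.05,0,0,0,0.3, 0,0,-0.12,0,0,0,0.3, 0,0,-0.21,0,0,0,0.3, 0,0,-0.28,0,0,0,0.3]'; python3 -m pendant '[0,0.1,-0.05,0,0,0,0.3, 0,0.2,-0.05,0,0,0,0.3, -0.1,0.3,-0.05,0,0,0,0.3, -0.2,0.4,-0.05,0,0,0,0.3, -0.25,0.5,-0.05,0,0,0,0.3, -0.25,0.6,-0.05,0,0,0,0.3, -0.25,0.6,-0.05,0,0,0,0.3, -0.25,0.6,-0.05,0,0,0,0.3]'; python3 - <<'E'
from h import *
from station import vision, silhouettes
ps=[vision.camera(n) for n in("top","scene")]
P=dict(drop_bottle=((.5775,.4015),[(.0155,.028,.052),(.003,.082,.082)]),small_jar=((.533,.3645),[(.0225,.026,.072)]),tall_jar=((.4775,.3187),[(.0285,.024,.102)]),shaker=((.414,.2665),[(.032,.02,.07),(.0335,.07,.089)]))
for n,p in zip("ts",ps):
  for o,(x0,pt) in P.items():
    d=silhouettes(o,p)[:1]
    if d: print(n,o,round(d[0]["score"],2),fit(p,d[0]["region"],pt,x0), "h-test",[round(fit(p,d[0]["region"],[(r,a+k,b+k) for r,a,b in pt],x0)[1],3) for k in(0,.005,.01)])
ims=[]
for p,(x0,y0) in zip(ps,((205,150),(215,160))):
    o=cv2.resize(p["pixels"][y0:y0+120,x0:x0+120,::-1],None,fx=3.3,fy=3.3,interpolation=2)
    for _,((x,y),pt) in P.items():
        for pr in pt[-1:]:
            cv2.polylines(o,[np.round((proj(p,cyl(x,y,[pr])[40:])+.5-[x0,y0])*3.3).astype(np.int32)],1,(0,255,0))
    ims.append(o)
cv2.imwrite("pics/fin.png",np.hstack(ims))
E
```

```text
time_s: 27.3
ee_pos: [0.5776, 0.4024, 0.034]
eef_rot: [-3.142, -0.0, 0.692]
force: [0.2, 0.5, -0.6]
grip_width: 0.0614
grip_force: 0.0
time_s: 27.7
ee_pos: [0.5778, 0.4025, 0.1768]
eef_rot: [3.141, -0.002, 0.692]
force: [0.5, -0.1, -0.2]
grip_width: 0.0609
grip_force: 0.0
time_s: 28.5
ee_pos: [0.674, 0.0862, 0.1987]
eef_rot: [3.141, 0.0, 0.686]
force: [-0.4, 0.9, 0.2]
grip_width: 0.0615
grip_force: 0.0
t drop_bottle 0.75 (array([0.57933064, 0.40022836]), np.float64(0.059175531914893616)) h-test [np.float64(0.059), np.float64(0.063), np.float64(0.069)]
t small_jar 0.6 (array([0.53362056, 0.36457451]), np.float64(0.06391331658291458)) h-test [np.float64(0.064), np.float64(0.071), np.float64(0.081)]
t tall_jar 0.57 (array([0.4798271 , 0.31855601]), np.float64(0.04398482658959538)) h-test [np.float64(0.044), np.float64(0.045), np.float64(0.049)]
t shaker 0.67 (array([0.41728575, 0.26439867]), np.float64(0.0375)) h-test [np.float64(0.038), np.float64(0.044), np.float64(0.051)]
s drop_bottle 0.72 (array([0.57213285, 0.4070634 ]), np.float64(0.10197368421052631)) h-test [np.float64(0.102), np.float64(0.096), np.float64(0.098)]
s small_jar 0.65 (array([0.52898752, 0.36916188]), np.float64(0.06819016152716594)) h-test [np.float64(0.068), np.float64(0.069), np.float64(0.076)]
s tall_jar 0.74 (array([0.47505762, 0.32208844]), np.float64(0.06854678826328311)) h-test [np.float64(0.069), np.float64(0.091), np.float64(0.115)]
```

View pics/fin.png

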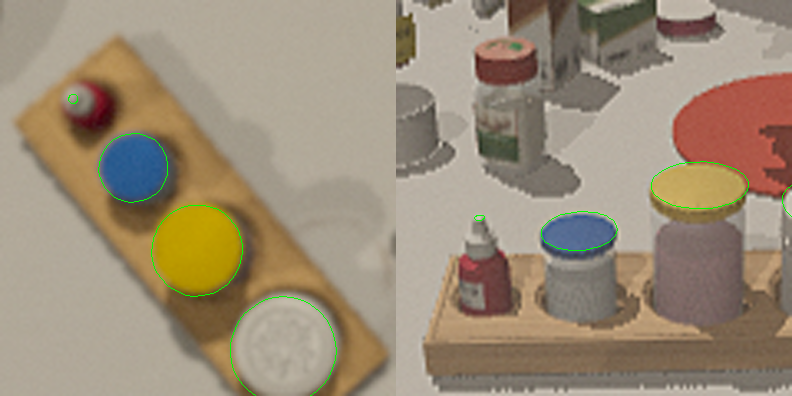

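The bottle, small jar, tall jar and shaker stand upright in their wells, and the lid tops match the seated heights in both views. The spice jar and tub haven't moved, and the arm is clear.

```bash
python3 -m pendant '[0,0,0,0,0,0,0.3, 0,0,0,0,0,0,0.3, 0,0,0,0,0,0,0.3]'; python3 -c "
from station import order
print(order.hand_in())"
```

```text
time_s: 29.3
ee_pos: [0.6727, 0.0917, 0.1989]
eef_rot: [-3.142, 0.0, 0.692]
force: [0.3, 0.2, 0.0]
grip_width: 0.0608
grip_force: 0.0
the job is handed in; nothing more can be done
None
```

The job is handed in at about 29 s: the drop bottle, small jar, tall jar and shaker each look upright and seated in their matching wells in the camera views, and the spice jar and tub were never touched; the hand-in returned no verdict.

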